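# Hang the plier rail on the bench rack and lock it

## Robot

A 6-joint arm with a two-finger parallel gripper is mounted at the origin on the work surface. World frame = base frame: x ahead of the robot, y to its left, z up, the work surface at z = 0. Lengths are in m, angles in degrees, forces in N, time in s.
With the tool pointing down it reaches from about 0.325 to 0.85 m from the base axis. Payload 15.5 kg.
Tool frame: the origin (TCP) lies midway between the tips of the shut fingers; the grasp point (between the pads) lies 19 mm behind it; z points along the fingers, y is the line along which they close (so a half turn about z gives the same grasp; the last joint's range is limited). The gripper opens to 91 mm and grips with 3 to 60 N. Pads are 32 mm wide; open, the fingers measure 118 mm over their backs; the gripper's body (76 mm by 178 mm) begins 60 mm behind the grasp point.
Start: joints at [68.669, 28.281, 77.091, -0, 74.628, -5.472], TCP at [0.171, 0.601, 0.214] pointing down, gripper open.
Joint ranges: [-166.48, 166.48], [-47.26, 123.95], [12.59, 153.08], [-70.14, 250.14], [6.76, 159.57], [-176.63, 176.63]. Speed limits (degrees/s): [108.29, 108.29, 147.25, 172.46, 172.46, 172.46].

## Interface

Orientations are given as a 3x3 rotation matrix whose columns are the frame's x, y, z axes.
In Python, from bench import ctrl gives the robot as it stands. The module is installed in compiled form; this text tells all that it offers. Calls block until the motion is done:
- ctrl.goto(position, orientation): joint-space move of the TCP to a pose.
- ctrl.move_l(position, vel=0.15, ori=None, contact_N=None): straight line of the TCP; ori=None keeps the orientation; vel is the mean speed in m/s. With contact_N (N) it stops when the force on the tool has changed by that much, and returns True; else False.
- ctrl.movej(angles): joint-space move.
- ctrl.command_gripper(opening): opening from 0.0 (shut) to 1.0 (fully open); the grip force is fixed at half the most; returns when the fingers have stopped.
- ctrl.sleep(seconds).
- ctrl.ik(position, orientation): joint angles nearest the present ones, or None.
- ctrl.read_camera(name): name is "side" or "top" or "wrist"; returns the picture (400x640x3 uint8, blue, green, red); there is no depth.
- ctrl.camera_params(name): a dict with "fx", "fy", "cx", "cy" (pixels), "D" ([k1, k2, p1, p2, k3] as OpenCV has them; the pictures are not rectified), "pose" (4x4, takes a point from camera to world coordinates); the wrist camera has in their place "T_tool_cam" (4x4, takes a point from camera to tool coordinates, whose origin is the TCP and whose axes are the flange's). Camera axes: x right, y up, looking along -z (the intrinsics and any distortion apply to the point x, -y, -z); pixel columns grow to the right and rows downward; lengths in m; the calibration is good to about 2 mm. A picture is of the moment at which its call begins: read the wrist's pose just before it. camera_params takes no time and is no camera call.
A pose or a line that the arm cannot do raises ctrl.MotionError and nothing moves.
- ctrl.sign_off(): hands the job in; it is judged then, once.
Readings, each from a call of its own:
- ctrl.current_t(): time.
- ctrl.current_q(): joint angles.
- ctrl.current_dq(): joint speeds.
- ctrl.current_effort(): joint torques, N m.
- ctrl.current_tool_pos(): TCP position.
- ctrl.current_eef_rot(): TCP orientation.
- ctrl.current_contact_force(): force on the tool from outside, world axes, zero at the start.
- ctrl.current_wrist_torque(): the same for the moment, N m.
- ctrl.current_grip_width(): opening from 0.0 (shut) to 1.0 (fully open).
- ctrl.current_grasp_force(): force on a finger pad.
Only numpy, scipy, OpenCV 4.12 (cv2) and the standard library are available. Lean on these libraries where they do the work, as an engineer would, in place of code of your own. Each camera call takes 0.05 s, during which the arm holds its last target. There are 200 camera calls.

## Task

Pick up the red plier rail by its wooden grip, hook its two tabs into the two slots of the blue strip on the bench rack, and push it down gently, without forcing it, until it is fully home and both red-tipped spring latches have snapped in over the tabs. Leave the rail hanging there locked and level, let go of it, and leave everything else on the bench where it is.

Things in the scene. Friction and masses are not known exactly. Their poses are not given: they have to be found in the camera images.
- rail: Red steel plier rail, 0.25 kg, standing free on the bench. Origin: back face of its flange, middle of the underside. +x: out of the back face, the way the tabs point; y along the rail; z up. Flange x -4 to 0, 130 wide (y), 70 high; comb shelf in front, 10 high, out to x -66. Resting on the bench its origin is at bench height.
- rail_grip (a point): Centre of the top of the rail's pale wooden grip block (rail frame x -21, y 0, z 112). Block 30 long (x), 16 thick (y), clear sides down to z 10: take it from above across its 16 mm.
- rail_tab_left (a point): Lowest outer point of the steel hook tab at rail y +40 (rail frame x 8, z 38). Tab 8 wide (y). Its neck, z 52 to 62, runs from the flange to x 13; the hook hangs from it to z 38, with a 7 mm gap between hook and flange. Outer face upright at x 8 up to z 46, then slopes to x 13 at z 56; top outer corner bevelled.
- rail_tab_right (a point): The same point of the like tab at rail y -40.
- rack: Bench rack, fixed. Origin at bench height below the middle of the front face of its blue slotted strip. +x: into the strip, the way the tabs go; y along it; z up. Strip 5.5 thick (x 0 to 5.5), 184 wide, nominally z 30 to 167. Posts behind it at y +85, -85 up to z 169. Wooden base 14 high, x 10 to 110. Rail-on-rack contact forces, all added up, must never pass 90 N: some 35 N seated, over 90 N if pushed home with more than about 30 N.
- slot_left (a point): NOMINAL middle of the bottom edge of the through slot at rack y +40, on the strip's front face (rack z 97). Slot 12 wide, 58 high. The strip is clamped up to 14 mm above or below nominal: the true height is NOT reported and must be felt or seen; slots, latches and seat all shift with it by the same amount.
- slot_right (a point): The same nominal point of the slot at rack y -40.
- rack_seat (a point): NOMINAL place of the rail's origin when seated (rack z 45; truly 31 to 59), axes parallel to the rack's. Enter about 32 above it, push +x till the flange meets the strip (x 0), then down. From about 17 above the seat the hooks push the latches back: 5 to 16 N felt, most at 4 above, easing just above the seat; then a hard stop, necks on the slots' lower edges.
- latch_left (a joint): Spring latch of the slot at rack y = +40: a 6 mm steel roller, pointing at the slot from behind, with a red knob on its rear end; it slides back along rack +x. 0 = out (no tab, or tab not yet reached), about 0.004 to 0.0055 m = pushed right back by the passing hook, about 0.001 to 0.0028 m = snapped in over the bevel of the seated tab (locked).
- latch_right (a joint): The same latch for the slot at rack y = -40.
- pin_left (a joint): Green tell-tale pin standing 3 mm out of the bottom edge of the slot at rack y +40, with a green flag behind the strip, below the latch; the tab's neck pushes it down. 0 = up, about 0.003 m = neck fully home on the slot's edge. Its spring is weak (under 1 N).
- pin_right (a joint): The same pin in the slot at rack y -40.
- tin: bystander: open aluminium tin, 120 x 85, 22 high, origin centre of underside; stands on the other side of the bench from the rail
- mandrel: bystander: white ring cone, base 64 across, 130 high, origin centre of underside
- hammer: bystander: small hammer 200 long lying flat
- dish: bystander: glass dish 80 across, 28 high, origin centre of underside
- jar: bystander: amber jar 66 across, 75 high, origin centre of underside
- spool: bystander: green spool 32 across, 50 high, origin centre of underside
- file: bystander: wood-handled graver 170 long lying flat
Not all that is in view belongs to the job. Of the things that look like the rail, take the one that is farthest from the robot's base at the start.

How it is judged:
By the outcome, as a careful person would: the job done as asked, in the order asked, and still so for the second after the job is handed in, with the robot touching nothing.
It also fails if it takes over 72 s, if anything falls off the work surface, if the arm or the gripper's body presses on something with over 40 N, if the wrist force passes 120 N, or if a joint passes its speed limit or range.

## Working session

There is one attempt and no reset: what is moved stays moved. The work goes in short steps, each a Python script; the robot and the scene stay as the last script left them, time stands still between calls to the robot, and variables do not carry over. Pictures are saved under pics/ and viewed, at most 11 in all, crops included, and the job is handed in when it is done.

```bash
mkdir -p pics; cat > h.py <<'E'
import numpy as np, cv2
from bench import ctrl
def cam(n):
    p=ctrl.camera_params(n)
    K=np.array([[p['fx'],0,p['cx']],[0,p['fy'],p['cy']],[0,0,1]]); D=np.array(p['D'],float)
    if 'pose' in p: T=np.array(p['pose'])
    else:
        W=np.eye(4); W[:3,:3]=ctrl.current_eef_rot(); W[:3,3]=ctrl.current_tool_pos(); T=W@np.array(p['T_tool_cam'])
    return K,D,T
def ray(c,uv):
    K,D,T=c; u=cv2.undistortPoints(np.array([[uv]],float),K,D)[0,0]
    return T[:3,3], T[:3,:3]@np.array([u[0],-u[1],-1])
def onz(c,uv,z):
    o,d=ray(c,uv); return o+d*(z-o[2])/d[2]
def proj(c,P):
    K,D,T=c; q=(np.atleast_2d(P)-T[:3,3])@T[:3,:3]; q=q*[1,-1,-1]
    return cv2.projectPoints(q,np.zeros(3),np.zeros(3),K,D)[0][:,0]
def tri(obs):
    A=np.zeros((3,3));b=np.zeros(3)
    for c,uv in obs:
        o,d=ray(c,uv); d=d/np.linalg.norm(d); M=np.eye(3)-np.outer(d,d); A+=M;b+=M@o
    return np.linalg.solve(A,b)
E
python3 - <<'E'
from h import *
for n in('top','side'):
    im=ctrl.read_camera(n); cv2.imwrite(f'pics/{n}0.png',im); print(n,ctrl.camera_params(n))
print(ctrl.current_t(), ctrl.current_eef_rot())
E
```

```text
top {'fx': 485.46160418774895, 'fy': 485.46160418774895, 'cx': 317.7557842299873, 'cy': 208.7208552374194, 'D': array([-0.0355465,  0.       ,  0.       ,  0.       ,  0.       ]), 'pose': array([[-0.02128628,  0.99331712, -0.11343714,  0.29874655],
       [-0.99975631, -0.02181227, -0.0033976 , -0.05654708],
       [-0.00584921,  0.11333718,  0.99353937,  1.37701228],
       [ 0.        ,  0.        ,  0.        ,  1.        ]])}
side {'fx': 426.8807174235269, 'fy': 426.8807174235269, 'cx': 317.1587196554534, 'cy': 195.0620542044564, 'D': array([0.01260127, 0.        , 0.        , 0.        , 0.        ]), 'pose': array([[ 0.85523356,  0.38487913, -0.34704986,  0.08546138],
       [-0.51821497,  0.62818085, -0.58038097, -0.63969412],
       [-0.00536644,  0.67620772,  0.73669147,  0.85766998],
       [ 0.        ,  0.        ,  0.        ,  1.        ]])}
0.1 [[-9.61946205e-01  2.73238600e-01 -4.08054748e-04]
 [ 2.73238888e-01  9.61945592e-01 -1.09000705e-03]
 [ 9.46944674e-05 -1.16002457e-03 -9.99999323e-01]]
```

View pics/top0.png

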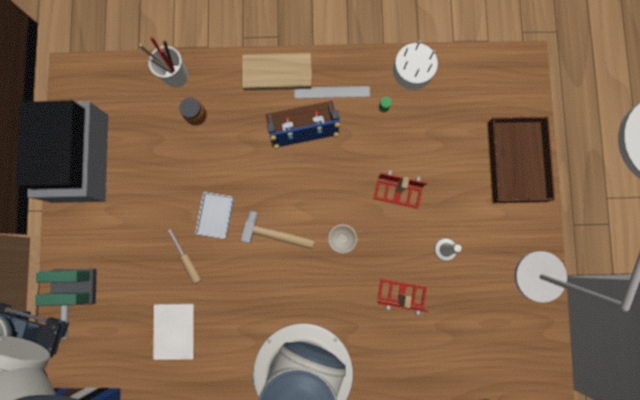

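View pics/side0.png

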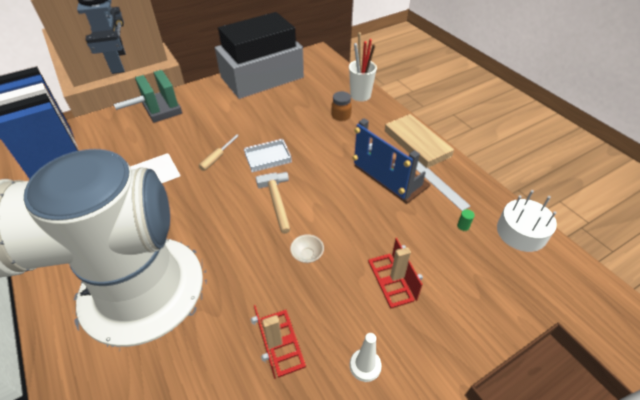

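Two candidate rails in the top view: A at (400,190) and B at (402,295). The base is at about (300,370), so A is the farther one. I'll confirm that on enlarged crops. The rack is at (303,125).

```bash
python3 - <<'E'
from h import *
t=cv2.imread('pics/top0.png'); s=cv2.imread('pics/side0.png')
r=lambda im,x,y,w,h,f: cv2.resize(im[y:y+h,x:x+w],None,fx=f,fy=f,interpolation=cv2.INTER_CUBIC)
a=r(t,362,160,80,60,5); b=r(t,260,95,80,60,5)   # 400x300
c=r(s,350,230,80,60,5); d=r(s,345,110,100,75,4)
cv2.imwrite('pics/crop.png',np.vstack([np.hstack([a,b]),np.hstack([c,d])]))
C=cam('top')
for uv in[(400,190),(402,295)]:
    p=onz(C,uv,0.03);print(p,np.hypot(p[0],p[1]))
E
```

```text
[ 0.50032248 -0.28373451  0.03      ] 0.5751763745666305
[ 0.20955192 -0.27768834  0.03      ] 0.34788334427866857
```

View pics/crop.png

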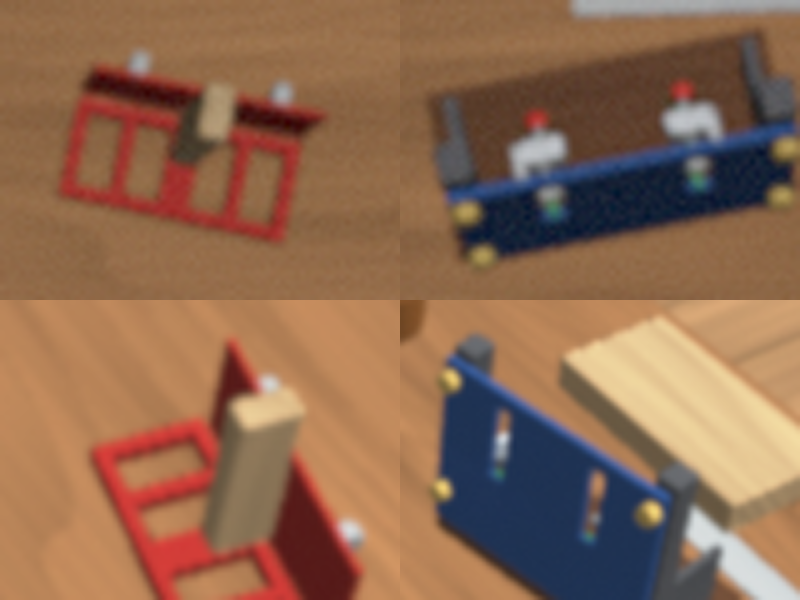

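Rail A is confirmed: red flange, two grey tabs pointing away from the robot at (390,172) and (419,178), and a pale grip top at (406,182). It is 0.575 m from the base, against 0.348 m for B. The strip shows two slots with green pins at about (291,138) and (320,132). Next I'll triangulate.

```bash
python3 - <<'E'
from h import *
np.set_printoptions(precision=4,suppress=True)
t=cam('top'); s=cam('side')
g=tri([(t,(405.6,182.4)),(s,(403.6,251))]); print('grip',g, onz(t,(405.6,182.4),.112), onz(s,(403.6,251),.112))
L=onz(t,(389.6,172.4),.057);R=onz(t,(418.6,178.4),.057)
print('tabs',L,R,np.linalg.norm(L-R),'yaw',np.degrees(np.arctan2(*(L-R)[:2])*-1))
pl=tri([(t,(290.6,137.6)),(s,(369.5,153))]);pr=tri([(t,(319.8,132.2)),(s,(392,169.3))])
print('pins',pl,pr,np.linalg.norm(pl-pr),'yaw',np.degrees(-np.arctan2(*(pl-pr)[:2])))
for n,c in(('t',t),('s',s)): print(n,proj(c,[pl,pr]))
print(ctrl.camera_params('wrist'))
E
```

```text
grip [ 0.508  -0.2854  0.1136] [ 0.508  -0.2855  0.112 ] [ 0.5093 -0.2848  0.112 ]
tabs [ 0.546  -0.2525  0.057 ] [ 0.5275 -0.3319  0.057 ] 0.08151452412331468 yaw -13.124035577406993
pins [0.6404 0.0168 0.097 ] [ 0.654  -0.0624  0.0953] 0.08041670079620346 yaw 9.753618765951439
t [[290.6937 137.4203]
 [319.8987 132.0235]]
s [[369.2956 153.0344]
 [391.7871 169.3351]]
{'fx': 306.68948396828455, 'fy': 306.68948396828455, 'cx': 320.20048492447273, 'cy': 199.62552960799067, 'D': array([-0.0568,  0.    ,  0.    ,  0.    ,  0.    ]), 'T_tool_cam': array([[ 0.0002,  0.9681,  0.2506,  0.0706],
       [ 1.    , -0.0002, -0.0001,  0.0003],
       [-0.0001,  0.2506, -0.9681, -0.1704],
       [ 0.    ,  0.    ,  0.    ,  1.    ]])}
```

```bash
cat >> h.py <<'E'
import pickle
def Rd(yaw):
    c,s=np.cos(np.radians(yaw)),np.sin(np.radians(yaw))
    return np.array([[-c,-s,0],[-s,c,0],[0,0,-1.]])
def snap(n,f):
    c=cam(n); im=ctrl.read_camera(n); cv2.imwrite(f'pics/{f}.png',im); pickle.dump(c,open(f'pics/{f}.pkl','wb')); return im
E
python3 - <<'E'
from h import *
xr=np.array([.9856,.1693]); 
p=np.array([.647,-.023])-.13*xr
ctrl.goto([p[0],p[1],.2],Rd(9.75)); ctrl.sleep(.3); a=snap('wrist','wrack')
ctrl.goto([.509,-.285,.24],Rd(-13.1)); ctrl.sleep(.3); b=snap('wrist','wrail')
print(ctrl.current_t(),ctrl.current_tool_pos(),ctrl.current_q())
cv2.imwrite('pics/w1.png',cv2.resize(a,(800,500),interpolation=cv2.INTER_CUBIC))
E
```

```text
4.3583 [ 0.50921465 -0.28429427  0.23996787] [-3.50414906e+01  2.35095923e+01  8.11311560e+01  2.25410745e-03
  7.53653697e+01 -1.12008179e+02]
```

View pics/w1.png

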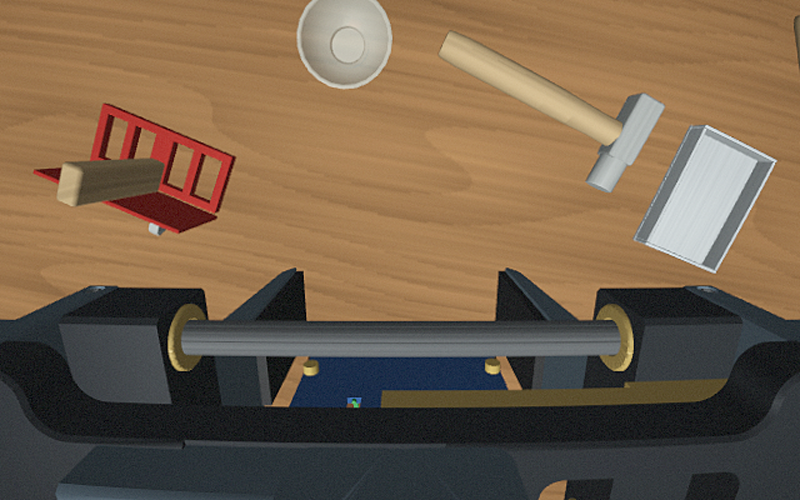

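View pics/wrail.png

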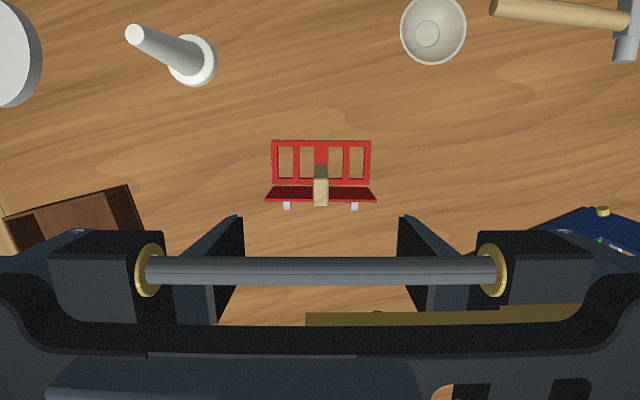

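The rack view is hidden by the gripper. Only the left pin is visible, at (354,404) of 800x500. In the rail view the rail is level: tabs at (287,206) and (354,206), grip top at about (321,195). I'll check these against the model and then grasp.

```bash
python3 - <<'E'
from h import *
np.set_printoptions(precision=4,suppress=True)
c=pickle.load(open('pics/wrail.pkl','rb')); im=cv2.imread('pics/wrail.png')
L=onz(c,(354,206),.057);R=onz(c,(287,206),.057);print(L,R,np.linalg.norm(L-R),np.degrees(-np.arctan2(*(L-R)[:2])))
yaw=-13.1;x=np.array([np.cos(np.radians(yaw)),np.sin(np.radians(yaw))]);y=np.array([-x[1],x[0]])
g=np.array([.509,-.285]); o=g+.021*x
def P(a,b,z): return [*(o+a*x+b*y),z]
pts=[P(-.036,.008,.112),P(-.006,.008,.112),P(-.006,-.008,.112),P(-.036,-.008,.112),P(.0105,.04,.062),P(.0105,-.04,.062),P(0,.065,.07),P(0,-.065,.07),P(-.066,.065,.01),P(-.066,-.065,.01)]
uv=proj(c,pts);print(uv)
cr=cv2.resize(im[125:225,250:390],None,fx=5,fy=5,interpolation=cv2.INTER_CUBIC)
for u in uv: cv2.drawMarker(cr,tuple(int(round(v)) for v in (u-[250,125]+.5)*5),(255,255,0),cv2.MARKER_CROSS,10,1)
cv2.imwrite('pics/w2.png',cr)
E
```

```text
[ 0.5465 -0.2507  0.057 ] [ 0.5285 -0.3289  0.057 ] 0.08022260831060132 -13.008561576671026
[[326.9778 178.3344]
 [326.7659 207.5536]
 [310.9503 207.5291]
 [310.7735 178.3091]
 [352.8098 209.3545]
 [285.2297 209.25  ]
 [375.4602 202.5744]
 [262.5438 202.3994]
 [369.622  141.0412]
 [268.7872 140.8802]]
```

View pics/w2.png

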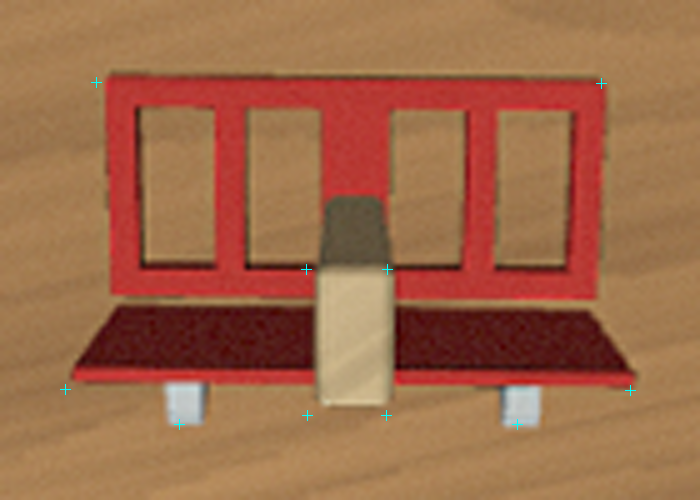

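The drawn model sits about 1.5 mm low in y and 0.8 mm high in x, so I correct the grip to (0.5086, -0.2834) and the yaw to -13.5. Before grasping I'll take one wrist view of the rack from above it, so rail and rack are measured with the same camera.

```bash
python3 - <<'E'
from h import *
np.set_printoptions(precision=4,suppress=True)
yaw=9.75
ctrl.goto([.647-.015*.9856,-.023-.015*.1693,.255],Rd(yaw)); ctrl.sleep(.3); im=snap('wrist','wrack2')
c=pickle.load(open('pics/wrack2.pkl','rb'))
x=np.array([np.cos(np.radians(yaw)),np.sin(np.radians(yaw))]);y=np.array([-x[1],x[0]])
o=np.array([.646,-.023])
P=lambda a,b,z:[*(o+a*x+b*y),z]
# strip front top corners, front bottom corners, slot bottom mids, slot top mids, post tops
pts=[P(0,b,z) for z in(.167,.03) for b in(.092,-.092)]+[P(0,b,z) for z in(.097,.155) for b in(.04,-.04)]
uv=proj(c,pts);print(uv)
x0,y0,w,h=215,110,210,150
cr=cv2.resize(im[y0:y0+h,x0:x0+w],None,fx=3.8,fy=3.8,interpolation=cv2.INTER_CUBIC)
for u in uv: cv2.drawMarker(cr,tuple(int(round(v)) for v in (u-[x0,y0]+.5)*3.8),(255,255,0),cv2.MARKER_CROSS,10,1)
cv2.imwrite('pics/w3.png',cr); print(ctrl.current_t())
E
```

```text
[[424.2112 218.8565]
 [217.6867 219.0832]
 [390.3177 186.6044]
 [251.0703 186.7558]
 [356.9399 199.3045]
 [284.6563 199.3833]
 [364.2151 214.9752]
 [277.6331 215.07  ]]
5.8167
```

View pics/w3.png

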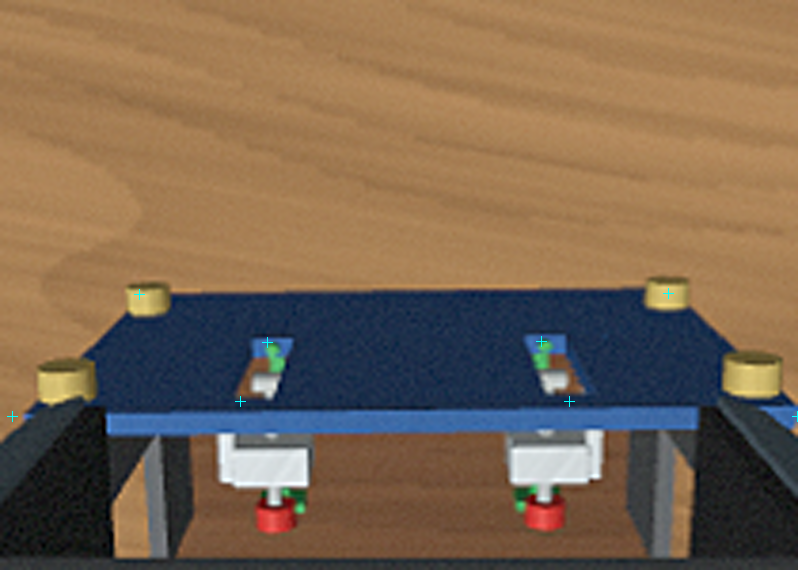

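From above the rack, the slots' lower front edges are at crop (545,336) and (272,339), against predictions of (541,342) and (267,342). Both red latch knobs are visible at (545,514) and (276,514). This gives rack origin (0.6448, -0.0219), yaw 10.3 and a strip about 2 mm low. Now I'll grasp and carry the rail.

```bash
python3 - <<'E'
from h import *
np.set_printoptions(precision=4,suppress=True)
g=[.5086,-.2834]
ctrl.goto([*g,.2],Rd(-13.5))
ctrl.move_l([*g,.12],vel=.15); print(ctrl.move_l([*g,.078],vel=.06,contact_N=6), ctrl.current_tool_pos())
ctrl.command_gripper(0.0); ctrl.sleep(.2)
print('w',ctrl.current_grip_width()*91,ctrl.current_grasp_force(),ctrl.current_contact_force(),ctrl.current_wrist_torque())
ctrl.move_l([*g,.11],vel=.05); ctrl.sleep(.2)
print('lift',ctrl.current_contact_force(),ctrl.current_wrist_torque(),ctrl.current_grip_width()*91)
ctrl.move_l([*g,.25],vel=.15)
yaw=10.3; x=np.array([np.cos(np.radians(yaw)),np.sin(np.radians(yaw)),0]); o=np.array([.6448,-.0219,0])
p=o-.071*x
ctrl.goto(p+[0,0,.25],Rd(yaw)); ctrl.move_l(p+[0,0,.153],vel=.12); ctrl.sleep(.3)
print('pre',ctrl.current_tool_pos(),ctrl.current_contact_force(),ctrl.current_wrist_torque(),ctrl.current_t())
a=snap('side','s1'); b=snap('wrist','w4')
r=lambda im,x,y,w,h,f: cv2.resize(im[y:y+h,x:x+w],None,fx=f,fy=f,interpolation=cv2.INTER_CUBIC)
cv2.imwrite('pics/c4.png',np.hstack([r(a,320,90,130,130,3.05)[:396,:396],r(b,220,100,200,200,1.98)[:396,:396]]))
E
```

```text
False [ 0.5088 -0.2835  0.0782]
w 15.871207099014295 29.99966561794281 [ 0.3457  0.3711 -2.5345] [-0.0318 -0.0321 -0.0305]
lift [ 0.6518 -0.008  -1.2592] [ 0.0406 -0.0184  0.0665] 15.780781290615904
pre [ 0.5751 -0.0346  0.1534] [-0.8705 -0.3641 -2.5267] [0.0782 0.036  0.0309] 14.1417
```

View pics/c4.png

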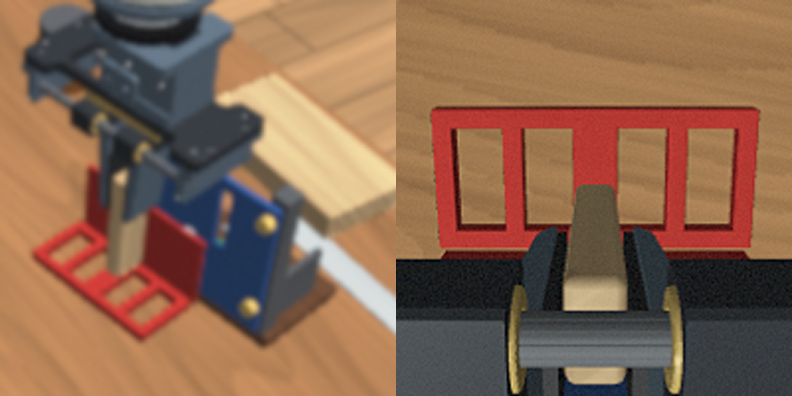

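The rail is held level, facing the strip. I'll push in with force guarding. A free entry should stop near 50 mm of travel, while tabs hitting the strip face would stop near 37 mm.

```bash
cat >> h.py <<'E'
YAW=10.3; X=np.array([np.cos(np.radians(YAW)),np.sin(np.radians(YAW)),0]); Y=np.array([-X[1],X[0],0]); O=np.array([.6448,-.0219,0])
def rk():
    p=np.array(ctrl.current_tool_pos())-O; f=np.array(ctrl.current_contact_force()); m=np.array(ctrl.current_wrist_torque())
    return np.round([p@X*1e3,p@Y*1e3,p[2]*1e3,f@X,f@Y,f[2],m@X,m@Y,m[2]],2)
def go(a,b,z,**k): return ctrl.move_l(O+X*a+Y*b+[0,0,z],**k)
E
python3 - <<'E'
from h import *
print(rk())
print(go(-.036,0,.153,vel=.05,contact_N=4),rk())
print(go(-.016,0,.153,vel=.015,contact_N=4),rk(),ctrl.current_t())
ctrl.sleep(.3);print(rk())
E
```

```text
[-7.0890e+01  2.0000e-02  1.5324e+02  7.8000e-01  2.0000e-01 -2.5800e+00
  6.0000e-02  6.0000e-02 -0.0000e+00]
False [-3.6270e+01  5.0000e-02  1.5289e+02  1.0400e+00 -3.6000e-01 -2.1700e+00
  7.0000e-02  6.0000e-02  0.0000e+00]
True [-2.0580e+01  1.3000e-01  1.5241e+02  5.8000e-01 -1.2000e-01 -1.6500e+00
  4.0000e-02  0.0000e+00  4.0000e-02] 16.075
[-2.0840e+01  1.8000e-01  1.5209e+02  3.5000e-01  2.4000e-01 -2.2200e+00
  2.0000e-02  3.0000e-02  3.0000e-02]
```

It stopped at x = -20.6, within 0.4 mm of where flange contact was predicted, so the tabs are in the slots. I'll lower in small guarded steps and watch the force.

```bash
python3 - <<'E'
from h import *
np.set_printoptions(suppress=True)
for z in np.arange(148,123,-2.):
    h=go(-.0208,0,z/1e3,vel=.012,contact_N=18)
    r=rk(); print(z,h,r,ctrl.current_grip_width().__round__(3))
    if h or r[5]>18 : break
print(ctrl.current_t())
E
```

```text
148.0 False [-20.86   0.02 147.91  -0.16   0.44  -2.61  -0.02   0.     0.01] 0.171
146.0 False [-20.86   0.04 145.9    0.58   0.16  -1.48   0.04   0.07   0.02] 0.177
144.0 False [-20.85  -0.   143.92   0.69  -0.9   -2.45   0.05  -0.02  -0.02] 0.172
142.0 False [-20.84  -0.   141.9   -0.86  -0.83  -2.08   0.03   0.14  -0.01] 0.174
140.0 False [-20.88   0.03 139.87  -0.21  -0.24  -1.52   0.08   0.16   0.07] 0.173
138.0 False [-20.84  -0.01 137.89  -0.12  -0.18  -2.63   0.08   0.25   0.01] 0.177
136.0 False [-20.85   0.   135.9   -1.21   0.2   -2.42   0.03   0.27   0.01] 0.177
134.0 False [-21.27   0.03 133.85  -5.73  -0.95  -0.99  -0.07   1.05  -0.05] 0.173
132.0 False [-21.19  -0.02 131.95  -6.1   -0.55   1.54  -0.07   1.23  -0.  ] 0.176
130.0 False [-21.32  -0.01 129.99  -7.71  -0.69   2.58  -0.1    1.35   0.02] 0.176
128.0 False [-21.47   0.01 128.01  -8.68  -0.45   3.87  -0.08   1.55  -0.03] 0.174
126.0 False [-21.55   0.03 125.82  -5.97  -1.6    0.63  -0.15   1.46   0.06] 0.173
124.0 False [-21.24   0.06 123.63  -4.44  -0.93  -3.68  -0.08   1.06  -0.05] 0.173
20.675
```

The latch load rose from about z = 140 mm, peaked near 128 and has now eased, so the seat should be within a couple of millimetres. I'll continue in 0.5 mm steps.

```bash
python3 - <<'E'
from h import *
np.set_printoptions(suppress=True)
for z in np.arange(123.5,117,-.5):
    h=go(-.0208,0,z/1e3,vel=.008,contact_N=12); ctrl.sleep(.1)
    r=rk(); print(z,h,r)
    if h or r[5]>13 : break
print(ctrl.current_t()); a=snap('side','s2'); b=snap('top','t2')
r=lambda im,x,y,w,h,f: cv2.resize(im[y:y+h,x:x+w],None,fx=f,fy=f,interpolation=cv2.INTER_CUBIC)
cv2.imwrite('pics/c5.png',np.hstack([r(a,330,90,100,100,4),r(b,255,95,90,90,4.45)[:400,:400]]))
E
```

```text
123.5 False [-21.17   0.05 123.38  -6.59  -0.46  -1.35  -0.06   1.24  -0.02]
123.0 False [-21.16   0.05 122.93  -6.61  -1.74  -0.11  -0.05   1.26  -0.  ]
122.5 False [-21.17   0.07 122.4   -6.92  -0.7   -1.08  -0.07   1.17   0.03]
122.0 False [-21.14   0.07 121.88  -6.23   0.25  -1.41  -0.07   1.17   0.02]
121.5 False [-21.19   0.07 121.28  -5.04  -0.6   -2.32  -0.07   1.17   0.01]
121.0 False [-21.14   0.11 120.73  -4.93  -0.45  -4.08  -0.13   1.14   0.02]
120.5 False [-21.12   0.07 120.21  -4.6   -0.59  -6.04  -0.07   1.18   0.06]
120.0 False [-21.11   0.11 119.71  -5.68   0.18  -4.78  -0.05   1.11   0.01]
119.5 False [-21.07   0.1  119.38  -4.72  -0.87  -3.77  -0.03   1.25  -0.04]
119.0 False [-21.02   0.08 119.33  -6.98   1.07   2.97   0.07   1.56   0.  ]
118.5 False [-21.02   0.07 119.24 -10.74   1.01   9.2    0.23   1.89  -0.01]
118.0 False [-21.01   0.05 119.19 -13.07   1.24  15.57   0.27   2.29   0.06]
24.875
```

View pics/c5.png

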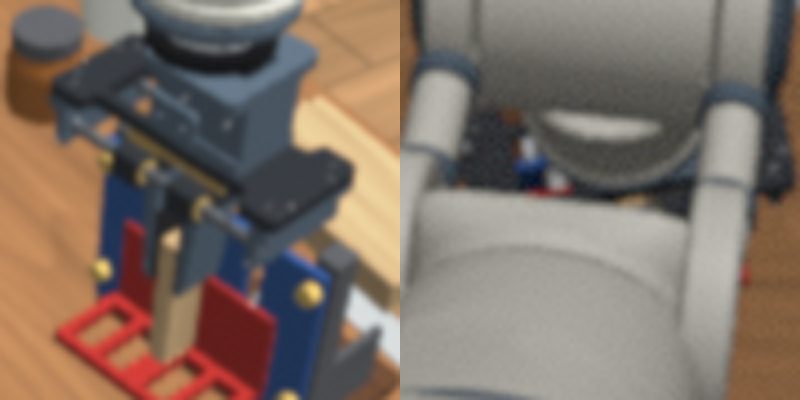

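There is a hard stop at z = 119.3 mm with about 18 N net, after a snap-in pull between 121 and 120 mm. That puts the seat at 41 mm, and the total force stayed modest. I'll unload, release, retreat upward and inspect.

```bash
python3 - <<'E'
from h import *
np.set_printoptions(suppress=True)
go(-.021,0,.1190,vel=.01); ctrl.sleep(.2); print(rk())
ctrl.command_gripper(1.0); ctrl.sleep(.2); print(rk(),ctrl.current_grip_width())
go(-.021,0,.2,vel=.1)
go(-.005,0,.255,vel=.15); ctrl.sleep(.4); print(rk(),ctrl.current_t())
a=snap('wrist','w6'); 
ctrl.goto([.45,.25,.3],Rd(20)); ctrl.sleep(.3); s=snap('side','s6');t=snap('top','t6'); print(ctrl.current_t())
r=lambda im,x,y,w,h,f: cv2.resize(im[y:y+h,x:x+w],None,fx=f,fy=f,interpolation=cv2.INTER_CUBIC)
A=r(a,215,110,210,150,3.8)[:,:798]
B=r(s,330,100,120,90,4)  # unused if too tall
cv2.imwrite('pics/c6.png',A)
cv2.imwrite('pics/c7.png',np.hstack([r(s,335,105,100,100,4),r(t,260,95,80,80,5)]))
E
```

```text
[-21.17   0.06 119.27  -8.31   0.71   2.89   0.07   1.54   0.02]
[-21.01   0.01 118.99  -0.54   1.03  -0.32   0.06   0.05  -0.03] 1.000013373205395
[ -5.19   0.04 254.66   0.25   0.24   0.44   0.06  -0.01   0.03] 28.7167
30.4333
```

View pics/c6.png

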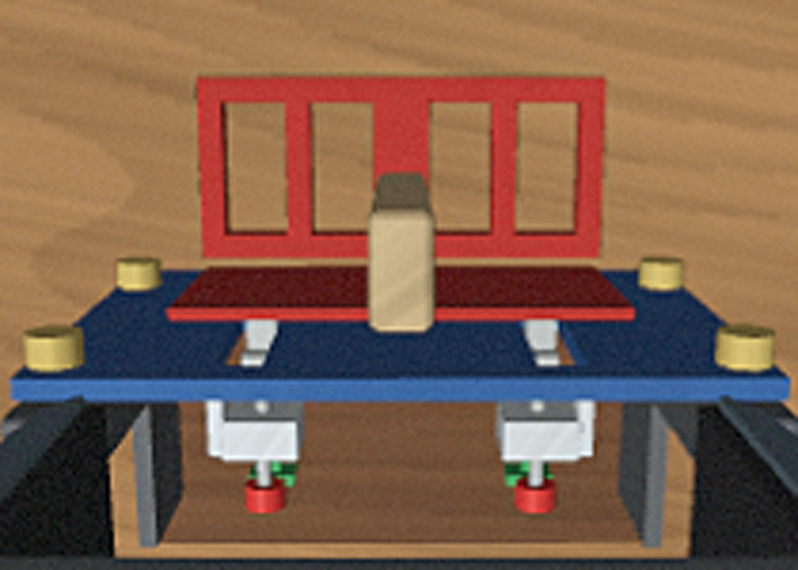

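View pics/c7.png

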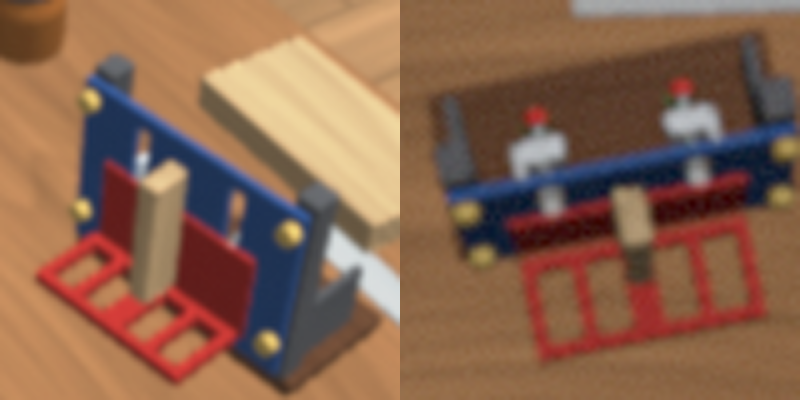

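After release the rail hangs level, with its flange top edge at row ~314 at both ends of the crop. Both tabs are in their slots. The red knobs at (265,496) and (535,496) stand about 2 mm further back than at the start, equally on both sides, which is the locked range. Nothing else visible in the pictures appears to have moved, so I'll hand in.

```bash
python3 -c "
from bench import ctrl
print(ctrl.sign_off(), ctrl.current_t())"
```

```text
the job is handed in; nothing more can be done
the job is handed in; nothing more can be done
```

The rail is hung in the blue strip, level and fully home with both latches snapped in, released, and handed in after about 30 s; the push home was about 18 N, and the locked state is judged from the final pictures and the force felt, since the latch and pin readings were not available.

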